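Couple the slide tray to the microscope's slide loader

ROBOT

A 6-joint arm with a two-finger parallel gripper is mounted at the origin on the work surface. World frame = base frame: x ahead of the robot, y to its left, z up, the work surface at z = 0. Lengths are in m, angles in rad, forces in N, time in s.
With the tool pointing down it reaches from about 0.375 to 0.925 m from the base axis. Payload 5.7 kg.
Tool frame: the origin (TCP) lies midway between the tips of the shut fingers; the grasp point (between the pads) lies 19 mm behind it (pinch_z is the distance from the TCP to the grasp point, in m); z points along the fingers, y is the line along which they close (so a half turn about z gives the same grasp; the last joint's range is limited). The gripper opens to 88 mm and grips with 3 to 60 N. Pads are 20 mm wide; open, the fingers measure 115 mm over their backs; the gripper's body (75 mm by 178 mm) begins 61 mm behind the grasp point.
Start: joints at [1.206, 0.359, 1.51, -0, 1.272, -0.115], TCP at [0.148, 0.581, 0.19] pointing down, gripper open.
Joint ranges: [-2.97, 2.97], [-1.01, 2.36], [0.21, 2.38], [-0.96, 4.11], [0.2, 2.71], [-2.98, 2.98]. Speed limits (rad/s): [2.39, 2.39, 3.14, 3.14, 3.14, 3.14].

INTERFACE

Orientations are given as a rotation vector (axis times angle).
In Python, from bench import sense, snapshot, close_job, recognise, cut_out, spot_point, pinch_z gives the robot as it stands. The module is installed in compiled form; this text tells all that it offers.
- The arm moves only by the tool step_arm, never from a script. Its argument "moves" is a list of rows, each an object with "delta_rot": the turn, a rotation vector about the tool's x, y, z in rad, a list of three; "slide": the shift along the tool's x, y, z in cm, a list of three; "grip": the closure, from 0 (fully open) to 1 (shut). A call has 1 to 8 rows; each row shifts and turns the commanded pose from where the row before left it, along the tool's axes as they then stand; what a row does not reach is not made up. A row lasts 1/12 s, in which the tool goes at most 41.7 mm and 7.16 degrees, less where a joint would pass 70% of its speed; a pose out of reach is approached as far as the arm can. A call is refused whole if a number of a shift passes 4.17 or a number of a turn 0.125, either way. A call with a gripper value outside its range is refused whole. The fingers move at their own pace and stop on an object; "grip_force" is the grip in N (left out, the last holds). Time passes only in rows, so rows that do not move let the fingers close. It gives the time, the measured TCP pose, the force, the opening and the grip force at its end, in the units of the state.
- sense(): the state, without advancing time (a new reading comes with each control period).
- snapshot(name): name is "scene" or "top"; returns a dict with "pixels" (420x560x3 uint8, blue, green, red), "vertical_fov" (degrees; the focal length in pixels is half the picture's height over the tangent of half this angle, whatever the lens; pixels are square), "cx", "cy" (the principal point, pixels), "R" (3x3) and "t" (3): a world point X has camera coordinates R X + t. Camera axes: x right, y down, z forward; pixel columns grow to the right and rows downward; lengths in m; the calibration is good to about 2 mm. A picture is of the moment at which its call begins. There is no depth.
- close_job(): hands the job in; it is judged then, once.
Trained networks look in a picture, given as the dict that the camera call returned (one of the last four; its "shot" number tells which), for a name from the list of things; names that differ only in an ending like _2 or _b are one class to them, and where a whole thing is asked for, a point or a joint stands for the part that bears it (a point fixed in the world has none). Each returns a list of dicts, best first, with "score" (0 to 1); they miss things now and then, are a little off and sometimes report something else, mostly with a low value. They report only what shows in the picture. A call takes as long as a camera call. They do not tell look-alikes from the thing itself.
- recognise(target, picture): "xyz" ([x, y, z] in m, in world coordinates, good to about 4 mm: the middle of the surface that is visible of it).
- cut_out(target, picture): "pixels" (420x560 bool, what is visible of it).
- spot_point(target, picture): "xyz" ([x, y, z] in m, in world coordinates, good to about 4 mm: a listed point, or the origin of a listed thing).
The state is a dict: "clock": time; "q": joint angles; "qd": joint speeds; "joint_torque": joint torques, N m; "ee_pos": TCP position; "tcp_rot": TCP orientation; "force": force on the tool from outside, world axes, zero at the start; "moment": the same for the moment, N m; "width": finger opening in m; "finger_force": force on a finger pad.
Only numpy, scipy, OpenCV 4.12 (cv2) and the standard library are available. Lean on these libraries where they do the work, as an engineer would, in place of code of your own. Each camera call takes 0.05 s, during which the arm holds its last target. There are 200 camera calls.

TASK

Draw the slide tray out of its storage bay by the lug at its hook end, set it down on the open bench and let go; then take it by its rear handle and, without forcing it, push its hook straight in under the loader's clear cover onto the drive pin, wherever the pin is set, until the sprung latch has snapped shut behind it. Leave the tray lying there flat and in line with the loader, and do not disturb the beaker, the oil bottle or the slide box.

Things in the scene. Friction and masses are not known exactly. Their poses are not given: they have to be found in the camera images.
- tray: Loose aluminium slide tray, 205 mm long, 0.2-0.5 kg. Origin: underside, middle of its flat slab (x +-40, y +-42, z 0-12 mm); x towards the hook, z up. An upright fin at each end (see tray_handle, tray_neck), each gripped across y from above; in front of the neck a fork-shaped hook (see tray_seat). In the bay at first: slab's front half, neck and hook stick out.
- tray_neck (a point): On the neck lug, a bare metal fin between slab and hook, tray x 38 to 63, 20 mm thick in y, top at z 45 mm. The point is at tray x 50.5, y 0, z 40.
- tray_handle (a point): On the rear handle, a black fin, tray x -75 to -46, 18 mm thick in y, top at z 45 mm, with a cross flange (x -46 to -40, y +-18, as tall) at its front, against which the fingers push. The point is at tray x -59.5, y 0, z 40.
- tray_seat (a point): Where the pin's axis stands when fully home: tray x 75, y 0, z 15 mm. The hook: level fork, z 9 to 21, mouth open to +x, slot 20 mm wide (y +-10) between prongs out to y +-20; throat ends at x 69; prong tips flare outwards 30 degrees to x, from y +-10.5 at x 112 to +-20.5 at x 129.
- latch (a joint): Sprung latch: 21 mm bar across the hook's mouth, pivoted at tray x 103, y 13. 0 rad = shut, at its stop; grows to 1.4 as it is pushed in towards the throat. About 3 N on its middle starts it, under 15 N passes it; it snaps shut behind the pin once the pin's axis is within about 4 mm of fully home.
- bay: Fixed white storage bay, 116 mm wide, 58 mm tall: two side walls, back wall, roof (x +-50 mm, underside at z 52), no floor, inner width 104. Origin: on the bench below the roof's middle; x points out of its one open side. The tray starts with its origin about 50 mm along this x, pointing the same way within 3 degrees, its handle under the roof.
- loader: Fixed slide loader, white, in front of a 450 mm tall microscope. Origin: on the bench; x is the way a tray is pushed in. Clear cover plate x -60 to 110, y +-65 mm, z 52 to 57, open below at front and sides; under it a steel drive pin. White housing from x 85 mm, microscope from x 125 mm. Base plate of the pin: x -20 to 35, y +-35, 5 mm high.
- pin_range (a point): The loader's origin again: middle of the adjusting range of the upright steel drive pin (12 mm diameter, z 5 to 26 mm, 20 mm wide head to z 32). The pin's axis is anywhere from loader x -14 to 14 and y -10 to 10 mm: firmly clamped there, not reported; to be felt (a flare of the hook meets it and is pushed sideways; the throat meets it: firm stop) or seen.
- beaker: Glass beaker, 68 mm across, 85 mm tall, loose; leave alone. Origin: centre of its underside.
- oil_bottle: Small bottle, 32 mm across, 72 mm tall, loose; leave alone. Origin: centre of its underside.
- slide_box: Grey slide box, 85 x 100 x 34 mm, loose; leave alone. Origin: centre of its underside.
There are look-alikes about, which are no part of the job. Of the things that look like the tray, the larger one is meant.

How it is judged:
By the outcome, as a careful person would: the job done as asked, in the order asked, and still so for the second after the job is handed in, with the robot touching nothing.
It also fails if it takes over 67 s, if anything falls off the work surface, if the arm or the gripper's body presses on something with over 40 N, if the wrist force passes 120 N, or if a joint passes its speed limit or range.

## Working session

There is one attempt and no reset: what is moved stays moved. The work goes in short steps, Python scripts to look and compute and a tool call to move; the robot and the scene stay as the last step left them, time stands still between calls to the robot, and variables do not carry over. Pictures are saved under pics/ and viewed, at most 10 in all, crops included, and the job is handed in when it is done.

Besides the shell and the picture viewer there is one more tool, called after "Emit:" as name([rows], argument=value, ...), one row to a line, values as JSON. step_arm: Moves the arm, as the interface text tells. Its arguments: {"type":"object","properties":{"moves":{"type":"array"},"grip_force":{"type":"number"}},"required":["moves"]}

```bash
mkdir -p pics
cat > h.py <<'E'
import numpy as np, cv2
from bench import *
def K(p):
    f=p["pixels"].shape[0]/2/np.tan(np.radians(p["vertical_fov"])/2); return f
def proj(p,X):
    c=np.array(p["R"])@np.asarray(X,float)+np.array(p["t"]); f=K(p); return np.round([p["cx"]+f*c[0]/c[2],p["cy"]+f*c[1]/c[2]],1)
def ray(p,u,v,z):
    R=np.array(p["R"]);t=np.array(p["t"]);f=K(p)
    d=R.T@np.array([(u-p["cx"])/f,(v-p["cy"])/f,1]);o=-R.T@t
    return o+d*(z-o[2])/d[2]
E
python3 - <<'E'
from h import *
s=sense();print({k:np.round(v,3).tolist() for k,v in s.items()},pinch_z)
for n in ("scene","top"):
    p=snapshot(n);cv2.imwrite(f"pics/{n}0.png",p["pixels"])
    print(n,K(p),np.round(-np.array(p["R"]).T@p["t"],3))
    for t in ("tray","tray_neck","tray_handle","tray_seat","bay","loader","pin_range","beaker","oil_bottle","slide_box"):
        for d in spot_point(t,p)[:3]: print(t,round(d["score"],2),np.round(d["xyz"],3),proj(p,d["xyz"]))
E
```

```text
{'clock': 0.0, 'q': [1.206, 0.36, 1.511, -0.0, 1.272, -0.115], 'qd': [-0.001, 0.0, -0.0, -0.001, 0.002, -0.0], 'joint_torque': [0.001, -51.536, -27.072, 0.068, 0.035, -0.0], 'ee_pos': [0.148, 0.581, 0.189], 'tcp_rot': [-0.391, -3.117, 0.003], 'force': [0.886, 0.342, 0.027], 'moment': [-0.005, -0.032, 0.014], 'finger_force': 0.0, 'width': 0.088} 0.0187
scene 513.9962671685608 [ 1.122 -0.075  1.007]
tray 0.87 [0.34  0.268 0.007] [361.5 130.5]
tray_neck 0.91 [0.492 0.16  0.04 ] [333.2 177.9]
tray_neck 0.65 [0.33  0.237 0.029] [349.7 123. ]
tray_neck 0.3 [0.507 0.206 0.002] [352.4 190.1]
tray_seat 0.97 [0.316 0.219 0.013] [340.7 123.7]
tray_seat 0.74 [ 0.546 -0.253  0.   ] [154.4 230.9]
tray_seat 0.71 [0.485 0.134 0.013] [320.6 183.5]
bay 0.9 [0.527 0.256 0.005] [375.4 194. ]
loader 0.73 [ 0.544 -0.256 -0.   ] [152.9 230.7]
beaker 0.93 [ 0.777  0.045 -0.002] [305.2 310.7]
oil_bottle 0.56 [ 0.368 -0.2    0.   ] [174.1 163.6]
oil_bottle 0.29 [0.484 0.136 0.012] [321.  183.4]
slide_box 0.95 [ 0.776 -0.081 -0.001] [244.1 319.3]
top 442.62753202234836 [0.426 0.038 0.885]
tray 0.83 [ 0.343  0.264 -0.004] [149.9 331.5]
tray 0.66 [0.513 0.206 0.001] [182.1 242.8]
tray 0.34 [0.492 0.158 0.041] [203.8 251.3]
tray_neck 0.92 [0.49  0.16  0.041] [202.5 252.3]
tray_neck 0.76 [0.328 0.237 0.026] [160.1 341.3]
tray_handle 0.72 [0.36  0.299 0.028] [126.6 324.2]
tray_handle 0.42 [0.485 0.133 0.016] [218.3 255.8]
tray_seat 0.74 [ 0.548 -0.258  0.003] [412.7 223.3]
tray_seat 0.73 [0.324 0.221 0.015] [169.7 343. ]
tray_seat 0.61 [0.485 0.134 0.02 ] [217.5 255.7]
bay 0.66 [0.523 0.261 0.001] [154.6 237.6]
bay 0.25 [0.489 0.158 0.044] [203.7 252.9]
loader 0.89 [ 0.548 -0.258  0.004] [412.5 223.4]
beaker 0.67 [ 0.775  0.048 -0.   ] [262.1 117.7]
oil_bottle 0.57 [ 0.371 -0.201 -0.003] [388.9 312.8]
slide_box 0.86 [ 0.775 -0.084  0.001] [324.5 117.7]
slide_box 0.24 [ 0.548 -0.257  0.002] [412.1 223.5]
```

View pics/scene0.png

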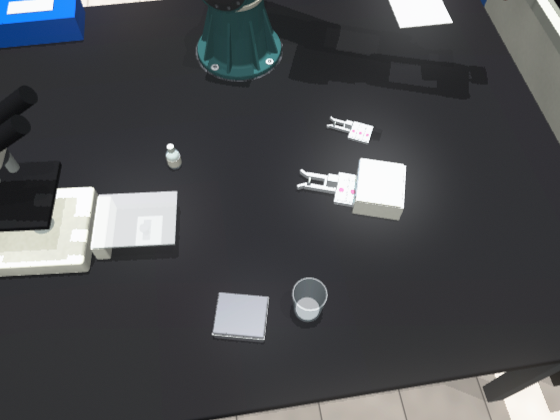

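View pics/top0.png

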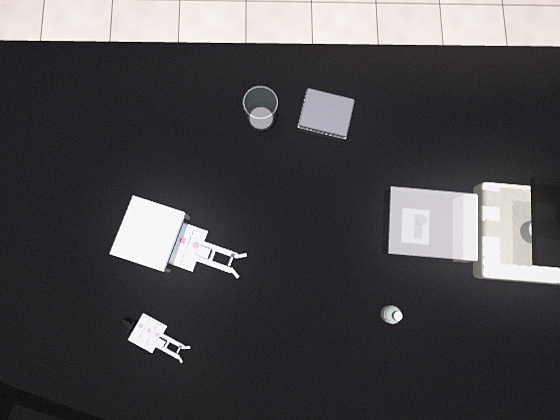

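Candidates for the tray: the large one in the bay (top ~(205,250), scene ~(335,185)) and a small look-alike (top (155,335), scene (350,130)). By the description I want the larger one, in the bay. The loader is on the right in the top view, with its base plate and pin showing through the cover at ~(418,225).

Run:
```python
from h import *
a=cv2.imread("pics/top0.png");b=cv2.imread("pics/scene0.png")
r=lambda i,x,y:cv2.resize(i[y:y+75,x:x+100],(400,300),interpolation=cv2.INTER_CUBIC)
cv2.imwrite("pics/crop0.png",np.vstack([np.hstack([r(a,380,185),r(b,90,183)]),np.hstack([r(a,160,210),r(b,290,150)])]))
```

```text
(no output)
```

View pics/crop0.png

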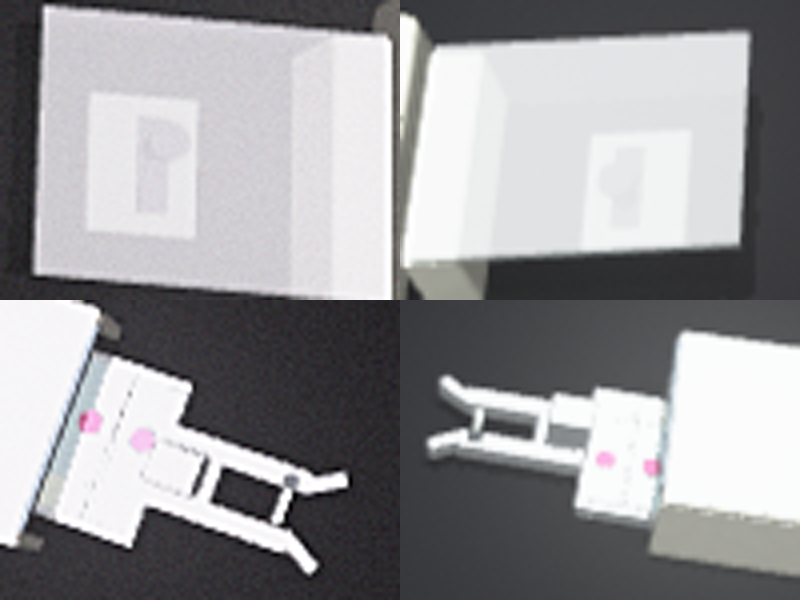

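The crops confirm the big tray in the bay (its neck lug with its top at top px ~(203,252)). In the loader, the base plate shows a slot with the pin's round head at top px ~(422,220.5) and scene px ~(144,228.5).

Run:
```python
from h import *
T=snapshot("top");S=snapshot("scene")
A=ray(T,391.25,187,.057);B=ray(T,388.75,253.25,.057);C=ray(T,477.5,194.5,.057)
S1=ray(S,277.5,191,.057) if 0 else None
a=ray(S,90+350/4,183+33/4,.057);b=ray(S,90+340/4,183+246/4,.057);d=ray(S,90+5/4,183+265/4,.057)
print("top cover front corners",A[:2],B[:2],"far",C[:2]);print("scene",a[:2],b[:2],d[:2])
for n,P,Q in(("top",A,B),("sc",a,b)):
    y=(P-Q)[:2]; y/=np.linalg.norm(y)
    print(n,np.linalg.norm((P-Q)[:2]),"y dir ang",np.degrees(np.arctan2(y[1],y[0])),"xang",np.degrees(np.arctan2(y[1],y[0]))-90,"mid",(P+Q)[:2]/2)
e=(C-A)[:2];print("xang from side",np.degrees(np.arctan2(e[1],e[0])),np.linalg.norm(e))
e=(d-b)[:2];print("sc xang from side",np.degrees(np.arctan2(e[1],e[0])),np.linalg.norm(e))
print("base corners",[np.round(ray(T,380+u/4,185+v/4,.005)[:2],4).tolist() for u,v in((90,93),(198,101),(195,240),(86,232))])
print("pin head",ray(T,422,220.5,.032)[:2],ray(S,144.25,228.5,.032)[:2])
g=lambda u,v,z:ray(T,160+u/4,210+v/4,z)[:2]
print("neck top", g(175,465,.045), "prong roots/tips", g(345,480,.021),g(312,568,.021))
print("slab front corners",g(190,383,.012),g(130,547,.012))
```

```text
top cover front corners [ 0.61201812 -0.20270634] [ 0.48413554 -0.19078405] far [ 0.59650505 -0.37183377]
scene [ 0.48647562 -0.18955346] [ 0.61654721 -0.20179996] [ 0.60176194 -0.37147078]
top 0.12843712465827398 y dir ang -5.326198455777006 xang -95.326198455777 mid [ 0.54807683 -0.1967452 ]
sc 0.13064682787150544 y dir ang 174.621343140972 xang 84.62134314097199 mid [ 0.55151141 -0.19567671]
xang from side -95.24074210697518 0.1698373973771963
sc xang from side -94.98022449199551 0.17031379596156768
base corners [[0.5791, -0.2386], [0.5747, -0.2943], [0.5036, -0.2876], [0.5081, -0.2322]]
pin head [ 0.54968692 -0.26759583] [ 0.55470571 -0.26843099]
neck top [0.35551384 0.15449309] prong roots/tips [0.34536691 0.07823076] [0.30596225 0.09342776]
slab front corners [0.39061577 0.15272334] [0.31576295 0.17929851]
```

```bash
cat >> h.py <<'E'
from scipy.spatial.transform import Rotation as Ro
def go(xyz,heading,s=None):
    "report rotation about tool z and slide needed; tool x along heading (deg) or opposite; assumes tool down"
    s=s or sense(); R=Ro.from_rotvec(s["tcp_rot"]).as_matrix()
    h=np.degrees(np.arctan2(R[1,0],R[0,0])); best=min(((heading-h+k+540)%360-180 for k in(0,180)),key=abs)
    d=np.asarray(xyz)-s["ee_pos"]
    Rn=Ro.from_euler("z",best,degrees=True).as_matrix()@R
    print("clock",round(s["clock"],2),"tool x heading",round(h,2),"tilt z",np.round(R[:,2],3),"turn tool z (rad)",round(-np.radians(best),4),"slide cm before turn",np.round(100*R.T@d,2),"after turn",np.round(100*Rn.T@d,2),"q6",round(s["q"][5],3))
    return Rn
E
python3 - <<'E'
from h import *
T=snapshot("top");S=snapshot("scene")
g=lambda u,v,z:np.round(ray(T,160+u/4,210+(v-300)/4,z)[:2],4)
s=lambda u,v,z:np.round(ray(S,290+(u-400)/4,150+(v-300)/4,z)[:2],4)
print("neck top",g(175,467,.045),"tips",g(345,480,.021),g(312,568,.021),"slab corners",g(190,383,.012),g(130,547,.012))
print("scene tips",s(448,383,.021),s(432,446,.021),"neck",s(570,410,.045))
for p in(T,S):
  for t in ("tray_neck","tray_seat","tray"):
    for d in spot_point(t,p)[:3]: print(t,round(d["score"],2),np.round(d["xyz"],3))
go([.491,.16,.12],-109.5)
E
```

```text
neck top [0.4912 0.1573] tips [0.486  0.0787] [0.444  0.0944] slab corners [0.535  0.1555] [0.4553 0.1828]
scene tips [0.4485 0.0965] [0.4905 0.0796] neck [0.4935 0.1573]
tray_neck 0.64 [0.489 0.158 0.041]
tray_neck 0.58 [0.328 0.237 0.024]
tray_seat 0.83 [0.323 0.22  0.014]
tray_seat 0.67 [0.488 0.134 0.017]
tray_seat 0.4 [ 0.369 -0.2   -0.003]
tray 0.76 [0.51  0.204 0.   ]
tray 0.71 [ 0.342  0.263 -0.001]
tray_neck 0.81 [0.493 0.16  0.039]
tray_seat 0.96 [0.316 0.221 0.01 ]
tray_seat 0.78 [0.485 0.14  0.012]
tray 0.95 [0.509 0.204 0.003]
tray 0.62 [0.344 0.268 0.007]
clock 1.6 tool x heading 165.69 tilt z [-0. -0. -1.] turn tool z (rad) -1.4803 slide cm before turn [-43.62 -32.35   7.01] after turn [ 28.28 -46.36   7.02] q6 -0.115
```

Emit:
step_arm([
  {"slide": [-3.1,-2.3,0.3],"delta_rot": [0,0,0],"grip": 0},
  {"slide": [-3.1,-2.3,0.3],"delta_rot": [0,0,0],"grip": 0},
  {"slide": [-3.1,-2.3,0.3],"delta_rot": [0,0,0],"grip": 0},
  {"slide": [-3.1,-2.3,0.3],"delta_rot": [0,0,0],"grip": 0},
  {"slide": [-3.1,-2.3,0.3],"delta_rot": [0,0,0],"grip": 0},
  {"slide": [-3.1,-2.3,0.3],"delta_rot": [0,0,0],"grip": 0},
  {"slide": [-3.1,-2.3,0.3],"delta_rot": [0,0,0],"grip": 0},
])

```text
clock: 2.18
ee_pos: [0.3196, 0.3703, 0.1692]
tcp_rot: [0.391, 3.117, 0.001]
force: [0.0, 0.3, -0.1]
width: 0.0878
finger_force: 0.0
```

Emit:
step_arm([
  {"slide": [-3.1,-2.3,0.3],"delta_rot": [0,0,0],"grip": 0},
  {"slide": [-3.1,-2.3,0.3],"delta_rot": [0,0,0],"grip": 0},
  {"slide": [-3.1,-2.3,0.3],"delta_rot": [0,0,0],"grip": 0},
  {"slide": [-3.1,-2.3,0.3],"delta_rot": [0,0,0],"grip": 0},
  {"slide": [-3.1,-2.3,0.3],"delta_rot": [0,0,0],"grip": 0},
  {"slide": [-3.1,-2.3,0],"delta_rot": [0,0,0],"grip": 0},
  {"slide": [-3.1,-2.3,0],"delta_rot": [0,0,0],"grip": 0},
])

```text
clock: 2.77
ee_pos: [0.4901, 0.1603, 0.1541]
tcp_rot: [-0.392, -3.117, -0.0]
force: [1.1, 0.8, 0.8]
width: 0.0879
finger_force: 0.0
```

Emit:
step_arm([
  {"slide": [0,0,0],"delta_rot": [0,0,0.119],"grip": 0},
  {"slide": [0,0,0],"delta_rot": [0,0,0.119],"grip": 0},
  {"slide": [0,0,0],"delta_rot": [0,0,0.119],"grip": 0},
  {"slide": [0,0,0],"delta_rot": [0,0,0.119],"grip": 0},
  {"slide": [0,0,0],"delta_rot": [0,0,0.119],"grip": 0},
  {"slide": [0,0,0],"delta_rot": [0,0,0.119],"grip": 0},
  {"slide": [0,0,0],"delta_rot": [0,0,0.119],"grip": 0},
])

```text
clock: 3.35
ee_pos: [0.4893, 0.162, 0.1542]
tcp_rot: [1.627, 2.687, 0.0]
force: [0.4, 0.2, -0.4]
width: 0.0877
finger_force: 0.0
```

Emit:
step_arm([
  {"slide": [0,0,0],"delta_rot": [0,0,0.119],"grip": 0},
  {"slide": [0,0,0],"delta_rot": [0,0,0.119],"grip": 0},
  {"slide": [0,0,0],"delta_rot": [0,0,0.119],"grip": 0},
  {"slide": [0,0,0],"delta_rot": [0,0,0.119],"grip": 0},
  {"slide": [0,0,0],"delta_rot": [0,0,0.119],"grip": 0},
  {"slide": [0,0,0],"delta_rot": [0,0,0.119],"grip": 0},
  {"slide": [0,0,0],"delta_rot": [0,0,0.119],"grip": 0},
  {"slide": [0,0,0],"delta_rot": [0,0,0],"grip": 0},
])

```text
clock: 4.02
ee_pos: [0.4893, 0.1621, 0.1543]
tcp_rot: [2.573, 1.802, 0.0]
force: [0.2, 0.7, 0.6]
width: 0.088
finger_force: 0.0
```

Run:
```python
from h import *
s=sense();print(np.round(s["ee_pos"],4),np.round(s["q"],2),np.round(s["force"],1))
go([.4915,.1575,.024],70.2)
T=snapshot("top");cv2.imwrite("pics/above.png",T["pixels"])
```

```text
[0.4893 0.1621 0.1543] [ 0.19  0.28  1.74 -0.    1.13  0.54] [0.2 0.7 0.6]
clock 4.02 tool x heading 69.99 tilt z [ 0. -0. -1.] turn tool z (rad) -0.0037 slide cm before turn [-0.35  0.36 13.03] after turn [-0.36  0.36 13.03] q6 0.535
```

Emit:
step_arm([
  {"slide": [-0.35,0.36,3],"delta_rot": [0,0,0],"grip": 0},
  {"slide": [0,0,3],"delta_rot": [0,0,0],"grip": 0},
  {"slide": [0,0,3],"delta_rot": [0,0,0],"grip": 0},
  {"slide": [0,0,2.5],"delta_rot": [0,0,0],"grip": 0},
  {"slide": [0,0,1.7],"delta_rot": [0,0,0],"grip": 0},
  {"slide": [0,0,0],"delta_rot": [0,0,0],"grip": 0.5},
  {"slide": [0,0,0],"delta_rot": [0,0,0],"grip": 1},
  {"slide": [0,0,0],"delta_rot": [0,0,0],"grip": 1},
], grip_force=25)

```text
clock: 4.73
ee_pos: [0.4923, 0.1577, 0.023]
tcp_rot: [2.568, 1.809, 0.002]
force: [0.4, 0.2, 0.2]
width: 0.0712
finger_force: 0.0
```

Emit:
step_arm([
  {"slide": [0,0,0],"delta_rot": [0,0,0],"grip": 1},
  {"slide": [0,0,0],"delta_rot": [0,0,0],"grip": 1},
  {"slide": [0,0,0],"delta_rot": [0,0,0],"grip": 1},
  {"slide": [0,0,0],"delta_rot": [0,0,0],"grip": 1},
])

```text
clock: 5.07
ee_pos: [0.492, 0.1576, 0.0229]
tcp_rot: [2.569, 1.807, 0.002]
force: [0.8, -1.1, 0.2]
width: 0.0445
finger_force: 0.0
```

Emit:
step_arm([
  {"slide": [0,0,0.1],"delta_rot": [0,0,0],"grip": 1},
  {"slide": [0,0,0],"delta_rot": [0,0,0],"grip": 1},
  {"slide": [0,0,0],"delta_rot": [0,0,0],"grip": 1},
  {"slide": [0,0,0],"delta_rot": [0,0,0],"grip": 1},
  {"slide": [0,0,0],"delta_rot": [0,0,0],"grip": 1},
  {"slide": [0,0,0],"delta_rot": [0,0,0],"grip": 1},
])

```text
clock: 5.57
ee_pos: [0.4914, 0.1575, 0.0211]
tcp_rot: [2.57, 1.807, -0.0]
force: [0.3, -0.7, -0.1]
width: 0.0042
finger_force: 0.0
```

Run:
```python
from h import *
s=sense();print(s["width"],s["finger_force"],np.round(s["force"],1),np.round(s["moment"],2),np.round(s["ee_pos"],4))
x=np.array([-.0915,-.9958]);pin=np.array([.552,-.268])
n=pin-(.210-.0505)*x
print("neck target",n)
go([*n,s["ee_pos"][2]],84.75)
```

```text
0.004200539934769299 0.0 [ 0.3 -0.7 -0.1] [-0.07  0.09 -0.04] [0.4914 0.1575 0.0211]
neck target [ 0.56659425 -0.1091699 ]
clock 5.57 tool x heading 70.23 tilt z [-0. -0. -1.] turn tool z (rad) -0.2534 slide cm before turn [-22.55  16.09   0.  ] after turn [-25.87   9.93   0.  ] q6 0.521
```

Run:
```python
from h import *
T=snapshot("top");S=snapshot("scene")
for p in(T,S):print(proj(p,sense()["ee_pos"]))
r=lambda i,x,y:cv2.resize(i[y:y+150,x:x+100],(400,600),interpolation=cv2.INTER_CUBIC)
cv2.imwrite("pics/miss.png",np.hstack([r(T["pixels"],160,180),r(S["pixels"],285,100)]))
```

```text
[205.4 252.6]
[331.4 182.6]
```

View pics/miss.png

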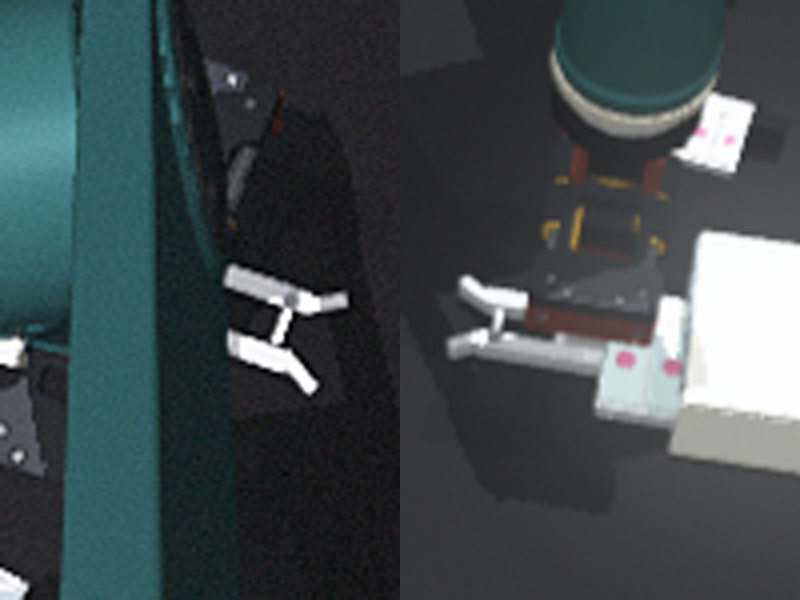

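The tool stands at the lug position (top px (205,253)), yet the fingers shut to 4 mm without contact. The gripper's body hides the lug in this view, so I'll check the geometry.

Run:
```python
from h import *
T=snapshot("top");S=snapshot("scene");s=sense();print(s["width"],s["finger_force"],s["ee_pos"])
R=Ro.from_rotvec(s["tcp_rot"]).as_matrix();e=np.array(s["ee_pos"])
for lab,o in (("tip",[0,0,0]),("body +y+x",[.0375,.089,-.08]),("body -y",[.0375,-.089,-.08]),("body+y-x",[-.0375,.089,-.08]),("body-y-x",[-.0375,-.089,-.08]),("alt +x",[.089,.0375,-.08]),("alt -x",[-.089,.0375,-.08])):
    X=e+R@o; q=proj(S,X); print(lab,np.round(X,3),"crop",(q-[285,100])*4+[400,0])
for t in ("tray_neck","tray_seat","tray"):
  for p in (T,S):
    for d in spot_point(t,p)[:3]: print(t,round(d["score"],2),np.round(d["xyz"],3))
```

```text
0.00039746097824210774 0.0 [0.49144136 0.15751943 0.02112904]
tip [0.491 0.158 0.021] crop [585.6 330.4]
body +y+x [0.588 0.163 0.101] crop [648.8 396.4]
body -y [0.42  0.223 0.101] crop [686.8 133.2]
body+y-x [0.563 0.092 0.101] crop [506.4 372.8]
body-y-x [0.395 0.152 0.101] crop [555.2 113.2]
alt +x [0.557 0.229 0.101] crop [757.2 331.6]
alt -x [0.497 0.061 0.101] crop [426.4 278. ]
tray_neck 0.9 [0.325 0.236 0.026]
tray_neck 0.72 [ 0.777  0.044 -0.002]
tray_neck 0.74 [0.326 0.235 0.023]
tray_neck 0.73 [0.493 0.161 0.038]
tray_seat 0.96 [0.321 0.219 0.011]
tray_seat 0.7 [0.485 0.136 0.017]
tray_seat 0.88 [0.484 0.135 0.01 ]
tray 0.82 [0.342 0.266 0.001]
tray 0.93 [0.346 0.263 0.002]
tray 0.56 [0.507 0.204 0.001]
tray 0.55 [ 0.772 -0.083  0.003]
```

Emit:
step_arm([
  {"slide": [0,0,0],"delta_rot": [0,0,0],"grip": 0},
  {"slide": [0,0,0],"delta_rot": [0,0,0],"grip": 0},
  {"slide": [0,0,0],"delta_rot": [0,0,0],"grip": 0},
  {"slide": [0,0,0],"delta_rot": [0,0,0],"grip": 0},
  {"slide": [0,0,0],"delta_rot": [0,0,0],"grip": 0},
  {"slide": [0,0,0],"delta_rot": [0,0,0],"grip": 0},
  {"slide": [0,0,0],"delta_rot": [0,0,0],"grip": 0},
  {"slide": [0,0,0],"delta_rot": [0,0,0],"grip": 0},
])

```text
clock: 6.73
ee_pos: [0.4914, 0.1575, 0.0211]
tcp_rot: [2.57, 1.807, -0.0]
force: [0.1, 0.2, 0.8]
width: 0.0506
finger_force: 0.0
```

Emit:
step_arm([
  {"slide": [0,0,-1],"delta_rot": [0,0,0],"grip": 0},
  {"slide": [0,0,-4],"delta_rot": [0,0,0],"grip": 0},
  {"slide": [0,0,-4],"delta_rot": [0,0,0],"grip": 0},
  {"slide": [0,0,-4],"delta_rot": [0,0,0],"grip": 0},
  {"slide": [0,0,-4],"delta_rot": [0,0,0],"grip": 0},
  {"slide": [0,0,0],"delta_rot": [0,0,0],"grip": 0},
])

```text
clock: 7.23
ee_pos: [0.4967, 0.1586, 0.1998]
tcp_rot: [2.565, 1.804, 0.02]
force: [0.6, 0.8, 0.2]
width: 0.0872
finger_force: 0.0
```

Run:
```python
from h import *
T=snapshot("top");S=snapshot("scene")
for p in(T,S):
    for z in (.005,.045):print(proj(p,[.4915,.1575,z]))
r=lambda i,x,y:cv2.resize(i[y:y+100,x:x+67],(400,600),interpolation=cv2.INTER_CUBIC)
cv2.imwrite("pics/miss2.png",np.hstack([r(T["pixels"],175,200),r(S["pixels"],300,110)]))
```

```text
[206.5 253.1]
[203.6 251.6]
[330.7 186.5]
[332.4 176.8]
```

View pics/miss2.png

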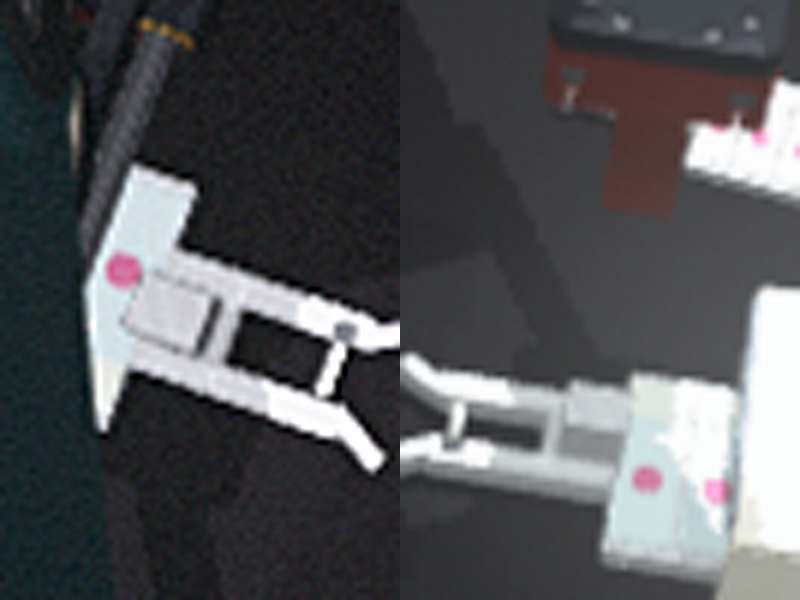

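The lug top is at top px ~(203.6,252), just where I closed the fingers, and the tray hasn't moved. I'll compare the visible fingertip (scene px ~(340,146)) with where the reported TCP says it should be.

Run:
```python
from h import *
s=sense();R=Ro.from_rotvec(s["tcp_rot"]).as_matrix();e=np.array(s["ee_pos"])
S=snapshot("scene");T=snapshot("top");print(e,s["width"],np.round(R[:,2],3))
for o in([0,0,0],[0,.044,0],[0,-.044,0],[0,.044,-.02],[0,.044,-.04],[0,.044,-.06],[.01,.0575,0],[-.01,.0575,0],[.01,.0575,-.08],[-.01,.0575,-.08],[.0375,.089,-.08],[-.0375,.089,-.08]):
    X=e+R@o;q=proj(S,X);print(o,q,"crop",(q-[300,110])*6+[400,0])
I=S["pixels"];c=I[85:185,295:395];cv2.imwrite("pics/hand.png",cv2.resize(c,(600,600),interpolation=cv2.INTER_CUBIC))
```

```text
[0.49287877 0.15781564 0.19360382] 0.08750783309364145 [ 0.005  0.001 -1.   ]
[0, 0, 0] [340.  135.7] crop [640.  154.2]
[0, 0.044, 0] [337.2 152.8] crop [623.2 256.8]
[0, -0.044, 0] [342.7 119.3] crop [656.2  55.8]
[0, 0.044, -0.02] [338.3 146.5] crop [629.8 219. ]
[0, 0.044, -0.04] [339.4 140. ] crop [636.4 180. ]
[0, 0.044, -0.06] [340.6 133.3] crop [643.6 139.8]
[0.01, 0.0575, 0] [341.4 159. ] crop [648.4 294. ]
[-0.01, 0.0575, 0] [331.2 157.4] crop [587.2 284.4]
[0.01, 0.0575, -0.08] [346.3 132.7] crop [677.8 136.2]
[-0.01, 0.0575, -0.08] [335.4 131.1] crop [612.4 126.6]
[0.0375, 0.089, -0.08] [359.5 148.5] crop [757. 231.]
[-0.0375, 0.089, -0.08] [318.  142.1] crop [508.  192.6]
```

View pics/hand.png

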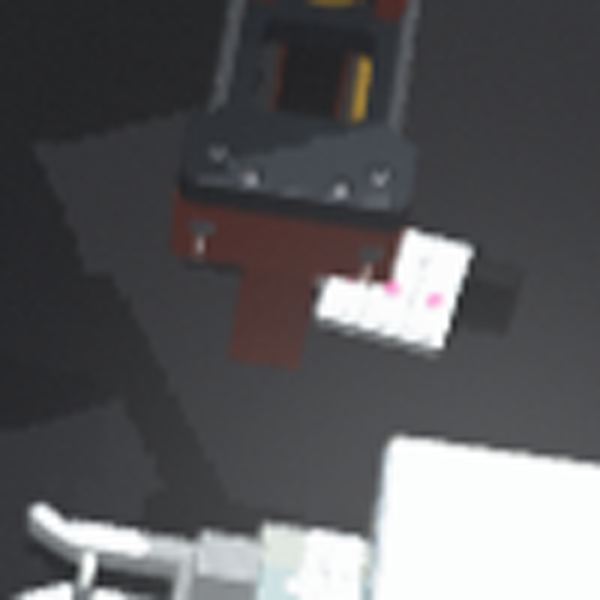

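Seen at scene px (339,146), the fingertip is ~12 px above its predicted (336,158). So the tips are really either ~38 mm higher or ~30 mm sideways from the report. I'll lower gently around the lug with the fingers open and feel for contact.

Emit:
step_arm([
  {"slide": [0,0,4],"delta_rot": [0,0,0],"grip": 0},
  {"slide": [0,0,4],"delta_rot": [0,0,0],"grip": 0},
  {"slide": [0,0,4],"delta_rot": [0,0,0],"grip": 0},
  {"slide": [0,0,4],"delta_rot": [0,0,0],"grip": 0},
  {"slide": [0,0,1],"delta_rot": [0,0,0],"grip": 0},
  {"slide": [0,0,0],"delta_rot": [0,0,0],"grip": 0},
  {"slide": [0,0,0],"delta_rot": [0,0,0],"grip": 0},
])

```text
clock: 8.02
ee_pos: [0.4906, 0.1574, 0.0207]
tcp_rot: [-2.569, -1.807, 0.004]
force: [-0.6, -0.1, 0.2]
width: 0.0882
finger_force: 0.0
```

Emit:
step_arm([
  {"slide": [0,0,0.3],"delta_rot": [0,0,0],"grip": 0},
  {"slide": [0,0,0.3],"delta_rot": [0,0,0],"grip": 0},
  {"slide": [0,0,0.3],"delta_rot": [0,0,0],"grip": 0},
  {"slide": [0,0,0.3],"delta_rot": [0,0,0],"grip": 0},
  {"slide": [0,0,0],"delta_rot": [0,0,0],"grip": 0},
])

```text
clock: 8.43
ee_pos: [0.4916, 0.1575, 0.0094]
tcp_rot: [2.57, 1.807, 0.001]
force: [-0.5, -0.2, 0.1]
width: 0.0879
finger_force: 0.0
```

Run:
```python
from h import *
s=sense();R=Ro.from_rotvec(s["tcp_rot"]).as_matrix();e=np.array(s["ee_pos"])
S=snapshot("scene");print(e,np.round(s["force"],1),s["width"])
x0,y0=285,130
for o in([0,.044,0],[.01,.0575,0],[-.01,.0575,0]):
    q=proj(S,e+R@o);print(o,q,"crop",(q-[x0,y0])*8)
c=S["pixels"][y0:y0+70,x0:x0+90];cv2.imwrite("pics/hand2.png",cv2.resize(c,(720,560),interpolation=cv2.INTER_CUBIC))
```

```text
[0.49162819 0.15754558 0.00940717] [-0.5 -0.2  0.1] 0.08789875999780485
[0, 0.044, 0] [328.3 201.3] crop [346.4 570.4]
[0.01, 0.0575, 0] [331.8 207. ] crop [374.4 616. ]
[-0.01, 0.0575, 0] [323.1 205.5] crop [304.8 604. ]
```

View pics/hand2.png

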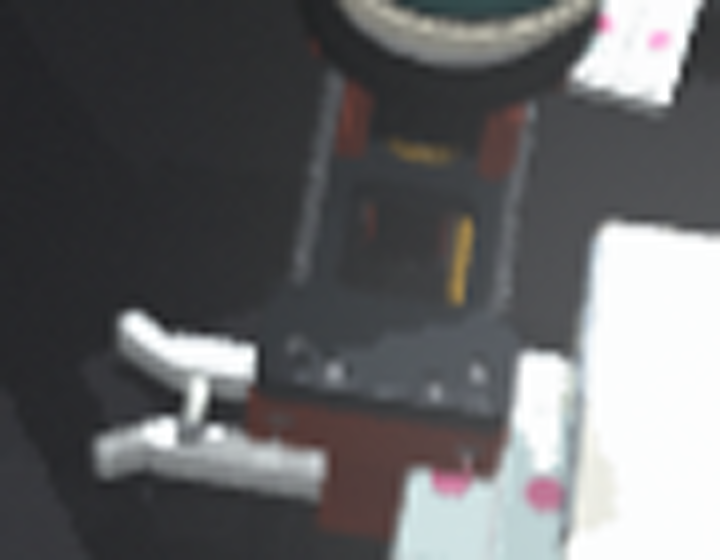

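The visible fingertip at scene px ~(330,197) is again ~9 px above its prediction, which fits a height offset of ~35 mm, and there's no contact yet. I'll keep feeling downward.

Emit:
step_arm([
  {"slide": [0,0,0.2],"delta_rot": [0,0,0],"grip": 0},
  {"slide": [0,0,0.2],"delta_rot": [0,0,0],"grip": 0},
  {"slide": [0,0,0.2],"delta_rot": [0,0,0],"grip": 0},
  {"slide": [0,0,0.2],"delta_rot": [0,0,0],"grip": 0},
  {"slide": [0,0,0.2],"delta_rot": [0,0,0],"grip": 0},
  {"slide": [0,0,0.1],"delta_rot": [0,0,0],"grip": 0},
])

```text
clock: 8.98
ee_pos: [0.4912, 0.1575, -0.0022]
tcp_rot: [-2.57, -1.807, 0.001]
force: [-0.5, -0.2, -0.2]
width: 0.0877
finger_force: 0.0
```

Reported z is below zero and there's still no contact, so the fingers do sit higher than reported. Carry on.

Emit:
step_arm([
  {"slide": [0,0,0.25],"delta_rot": [0,0,0],"grip": 0},
  {"slide": [0,0,0.25],"delta_rot": [0,0,0],"grip": 0},
  {"slide": [0,0,0.25],"delta_rot": [0,0,0],"grip": 0},
  {"slide": [0,0,0.25],"delta_rot": [0,0,0],"grip": 0},
  {"slide": [0,0,0],"delta_rot": [0,0,0],"grip": 0},
])

```text
clock: 9.4
ee_pos: [0.491, 0.1574, -0.0124]
tcp_rot: [-2.57, -1.807, 0.001]
force: [0.5, -0.9, 0.7]
width: 0.0878
finger_force: 0.0
```

Emit:
step_arm([
  {"slide": [0,0,0],"delta_rot": [0,0,0],"grip": 0.8},
  {"slide": [0,0,0],"delta_rot": [0,0,0],"grip": 0.8},
  {"slide": [0,0,0],"delta_rot": [0,0,0],"grip": 0.8},
  {"slide": [0,0,0],"delta_rot": [0,0,0],"grip": 0.8},
  {"slide": [0,0,0],"delta_rot": [0,0,0],"grip": 0.8},
  {"slide": [0,0,0],"delta_rot": [0,0,0],"grip": 0.8},
  {"slide": [0,0,0],"delta_rot": [0,0,0],"grip": 0.8},
  {"slide": [0,0,0],"delta_rot": [0,0,0],"grip": 0.8},
], grip_force=10)

```text
clock: 10.07
ee_pos: [0.4916, 0.1575, -0.0118]
tcp_rot: [2.57, 1.807, 0.0]
force: [-0.2, 0.7, -0.1]
width: 0.0391
finger_force: 10.0
```

Emit:
step_arm([
  {"slide": [0,0,0],"delta_rot": [0,0,0],"grip": 0.8},
  {"slide": [0,0,0],"delta_rot": [0,0,0],"grip": 0.8},
  {"slide": [0,0,0],"delta_rot": [0,0,0],"grip": 0.8},
  {"slide": [0,0,0],"delta_rot": [0,0,0],"grip": 0.8},
])

```text
clock: 10.4
ee_pos: [0.4915, 0.1575, -0.0118]
tcp_rot: [2.57, 1.807, -0.0]
force: [-0.1, -0.5, 0.1]
width: 0.0389
finger_force: 10.0
```

Run:
```python
from h import *
s=sense();print(np.round(s["ee_pos"],4),np.round(s["force"],1),s["width"],s["finger_force"])
```

```text
[ 0.4915  0.1575 -0.0118] [-0.1 -0.5  0.1] 0.038889909395763665 10.004686117172241
```

The fingers closed on 39 mm, which is the ±20 mm fork root below the lug (z < 21). So the real tips are ~24–33 mm above the reported z. I'll open, go up to reported z ≈ 0 and close on the lug itself.

Emit:
step_arm([
  {"slide": [0,0,0],"delta_rot": [0,0,0],"grip": 0.3},
  {"slide": [0,0,0],"delta_rot": [0,0,0],"grip": 0.3},
  {"slide": [0,0,0],"delta_rot": [0,0,0],"grip": 0.3},
  {"slide": [0,0,-1.1],"delta_rot": [0,0,0],"grip": 0.3},
  {"slide": [0,0,0],"delta_rot": [0,0,0],"grip": 0.9},
  {"slide": [0,0,0],"delta_rot": [0,0,0],"grip": 0.9},
  {"slide": [0,0,0],"delta_rot": [0,0,0],"grip": 0.9},
  {"slide": [0,0,0],"delta_rot": [0,0,0],"grip": 0.9},
])

```text
clock: 11.07
ee_pos: [0.4912, 0.1575, -0.0011]
tcp_rot: [-2.57, -1.807, 0.001]
force: [0.4, 0.1, -0.6]
width: 0.0381
finger_force: 0.0
```

Emit:
step_arm([
  {"slide": [0,0,0],"delta_rot": [0,0,0],"grip": 0.9},
  {"slide": [0,0,0],"delta_rot": [0,0,0],"grip": 0.9},
  {"slide": [0,0,0],"delta_rot": [0,0,0],"grip": 0.9},
  {"slide": [0,0,0],"delta_rot": [0,0,0],"grip": 0.9},
  {"slide": [0,0,0],"delta_rot": [0,0,0],"grip": 0.9},
])

```text
clock: 11.48
ee_pos: [0.4914, 0.1575, -0.0011]
tcp_rot: [2.57, 1.807, -0.0]
force: [0.7, -0.3, -2.4]
width: 0.0199
finger_force: 10.0
```

Gripped the lug at 19.9 mm. Draw it straight out.

Emit:
step_arm([
  {"slide": [0,0,0],"delta_rot": [0,0,0],"grip": 0.9},
  {"slide": [-0.5,0,0],"delta_rot": [0,0,0],"grip": 0.9},
  {"slide": [-1,0,0],"delta_rot": [0,0,0],"grip": 0.9},
  {"slide": [-1.5,0,0],"delta_rot": [0,0,0],"grip": 0.9},
  {"slide": [-2,0,0],"delta_rot": [0,0,0],"grip": 0.9},
  {"slide": [-2,0,0],"delta_rot": [0,0,0],"grip": 0.9},
  {"slide": [-2,0,0],"delta_rot": [0,0,0],"grip": 0.9},
  {"slide": [-2,0,0],"delta_rot": [0,0,0],"grip": 0.9},
], grip_force=30)

```text
clock: 12.15
ee_pos: [0.4529, 0.0527, -0.0009]
tcp_rot: [-2.569, -1.807, 0.001]
force: [-0.4, 0.2, -2.5]
width: 0.02
finger_force: 30.0
```

Emit:
step_arm([
  {"slide": [-2,0,0],"delta_rot": [0,0,0],"grip": 0.9},
  {"slide": [-1,0,0],"delta_rot": [0,0,0],"grip": 0.9},
  {"slide": [-0.5,0,0],"delta_rot": [0,0,0],"grip": 0.9},
  {"slide": [0,0,0],"delta_rot": [0,0,0],"grip": 0.9},
])

```text
clock: 12.48
ee_pos: [0.4417, 0.0202, -0.0008]
tcp_rot: [-2.571, -1.805, 0.001]
force: [-1.5, 0.1, -3.5]
width: 0.0196
finger_force: 30.0
```

Run:
```python
from h import *
s=sense();print(np.round(s["ee_pos"],4),np.round(s["force"],1),s["width"],s["finger_force"])
for n in("top","scene"):
    p=snapshot(n)
    for t in("tray","tray_handle","tray_neck","tray_seat"):
        for d in spot_point(t,p)[:2]: print(n,t,round(d["score"],2),np.round(d["xyz"],3))
go([.5666,-.1092,s["ee_pos"][2]],84.75)
```

```text
[ 0.4417  0.0202 -0.0008] [-1.5  0.1 -3.5] 0.01956970747215848 29.978034496307373
top tray 0.93 [0.343 0.264 0.002]
top tray_handle 0.62 [0.478 0.12  0.039]
top tray_handle 0.59 [0.363 0.301 0.029]
top tray_neck 0.95 [0.327 0.237 0.024]
top tray_seat 0.81 [0.322 0.222 0.009]
scene tray 0.8 [0.456 0.071 0.002]
scene tray 0.69 [0.341 0.264 0.008]
scene tray_handle 0.89 [0.479 0.125 0.041]
scene tray_handle 0.84 [0.361 0.299 0.028]
scene tray_neck 0.9 [0.442 0.024 0.04 ]
scene tray_neck 0.69 [0.326 0.234 0.027]
scene tray_seat 0.95 [0.316 0.219 0.012]
scene tray_seat 0.78 [0.436 0.    0.013]
clock 12.98 tool x heading 70.26 tilt z [ 0.  0. -1.] turn tool z (rad) -0.2528 slide cm before turn [-8.11 16.08 -0.  ] after turn [-11.88  13.54  -0.  ] q6 0.237
```

Emit:
step_arm([
  {"slide": [0,0,0],"delta_rot": [0,0,-0.05],"grip": 0.9},
  {"slide": [0,0,0],"delta_rot": [0,0,-0.05],"grip": 0.9},
  {"slide": [0,0,0],"delta_rot": [0,0,-0.05],"grip": 0.9},
  {"slide": [0,0,0],"delta_rot": [0,0,-0.05],"grip": 0.9},
  {"slide": [0,0,0],"delta_rot": [0,0,-0.053],"grip": 0.9},
])

```text
clock: 13.4
ee_pos: [0.4428, 0.0212, -0.0008]
tcp_rot: [2.318, 2.12, 0.001]
force: [0.7, -0.9, -4.0]
width: 0.0199
finger_force: 30.0
```

Emit:
step_arm([
  {"slide": [-1.0,1.1,0],"delta_rot": [0,0,0],"grip": 0.9},
  {"slide": [-2,2.3,0],"delta_rot": [0,0,0],"grip": 0.9},
  {"slide": [-2,2.3,0],"delta_rot": [0,0,0],"grip": 0.9},
  {"slide": [-2,2.3,0],"delta_rot": [0,0,0],"grip": 0.9},
  {"slide": [-2,2.3,0],"delta_rot": [0,0,0],"grip": 0.9},
  {"slide": [-1.9,2.2,0],"delta_rot": [0,0,0],"grip": 0.9},
  {"slide": [-1,1.04,0],"delta_rot": [0,0,0],"grip": 0.9},
  {"slide": [0,0,0],"delta_rot": [0,0,0],"grip": 0.9},
])

```text
clock: 14.07
ee_pos: [0.5704, -0.1132, -0.0006]
tcp_rot: [2.32, 2.112, 0.003]
force: [0.6, -0.6, -3.4]
width: 0.0199
finger_force: 30.0
```

Run:
```python
from h import *
s=sense();print(np.round(s["ee_pos"],4),np.round(s["force"],1),s["width"],s["finger_force"])
p=snapshot("scene")
for t in("tray","tray_handle","tray_neck","tray_seat"):
  for d in spot_point(t,p)[:2]: print(t,round(d["score"],2),np.round(d["xyz"],3))
go([.5666,-.1092,s["ee_pos"][2]],84.75)
```

```text
[ 0.5704 -0.1132 -0.0006] [ 0.6 -0.6 -3.4] 0.01985026704555047 29.983634054660797
tray 0.7 [ 0.574 -0.064  0.004]
tray 0.56 [0.338 0.265 0.003]
tray_handle 0.89 [0.355 0.297 0.027]
tray_handle 0.87 [0.578 0.001 0.04 ]
tray_neck 0.85 [0.325 0.237 0.027]
tray_neck 0.74 [ 0.578 -0.002  0.043]
tray_seat 0.9 [ 0.567 -0.136  0.012]
tray_seat 0.57 [0.316 0.22  0.012]
clock 14.32 tool x heading 84.76 tilt z [-0.002  0.001 -1.   ] turn tool z (rad) 0.0002 slide cm before turn [-0.03  0.18 -0.05] after turn [-0.03  0.18 -0.05] q6 -0.219
```

Emit:
step_arm([
  {"slide": [0,0,0],"delta_rot": [0,0,0],"grip": 0.4},
  {"slide": [0,0,0],"delta_rot": [0,0,0],"grip": 0.4},
  {"slide": [0,0,0],"delta_rot": [0,0,0],"grip": 0.4},
  {"slide": [0,0,0],"delta_rot": [0,0,0],"grip": 0.4},
  {"slide": [0,0,-2],"delta_rot": [0,0,0],"grip": 0.4},
  {"slide": [0,0,-3],"delta_rot": [0,0,0],"grip": 0.4},
  {"slide": [0,0,-3],"delta_rot": [0,0,0],"grip": 0.4},
  {"slide": [0,0,0],"delta_rot": [0,0,0],"grip": 0.4},
])

```text
clock: 14.98
ee_pos: [0.5703, -0.1109, 0.0846]
tcp_rot: [2.315, 2.112, 0.007]
force: [0.3, -0.1, -0.1]
width: 0.0527
finger_force: 0.0
```

Emit:
step_arm([
  {"slide": [3,0,0],"delta_rot": [0,0,0],"grip": 0.4},
  {"slide": [4,0,0],"delta_rot": [0,0,0],"grip": 0.4},
  {"slide": [3,0,0],"delta_rot": [0,0,0],"grip": 0.4},
  {"slide": [0.85,0,0],"delta_rot": [0,0,0],"grip": 0.4},
  {"slide": [0,0,0],"delta_rot": [0,0,0],"grip": 0.4},
])

```text
clock: 15.4
ee_pos: [0.576, 0.0003, 0.0789]
tcp_rot: [-2.317, -2.12, 0.0]
force: [-0.6, 0.7, 0.3]
width: 0.0525
finger_force: 0.0
```

Run:
```python
from h import *
s=sense();print(np.round(s["ee_pos"],4),np.round(s["force"],1),s["width"])
for n in("top","scene"):
    p=snapshot(n); cv2.imwrite(f"pics/rel_{n}.png",p["pixels"])
    for t in("tray","tray_handle","tray_neck","tray_seat"):
        for d in spot_point(t,p)[:2]:
            if d["xyz"][1]<.2: print(n,t,round(d["score"],2),np.round(d["xyz"],3))
go([.580,-.004,-.005],84.75)
a=cv2.imread("pics/rel_top.png");b=cv2.imread("pics/rel_scene.png")
r=lambda i,x,y:cv2.resize(i[y:y+150,x:x+200],(400,300),interpolation=cv2.INTER_CUBIC)
cv2.imwrite("pics/rel.png",np.hstack([r(a,250,150),r(b,90,130)]))
```

```text
[5.76e-01 3.00e-04 7.89e-02] [-0.6  0.7  0.3] 0.05251324944686312
top tray 0.97 [ 0.57  -0.056  0.003]
top tray_neck 0.72 [ 0.561 -0.108  0.041]
top tray_seat 0.64 [ 0.565 -0.132  0.019]
scene tray 0.65 [ 0.569 -0.058  0.006]
scene tray_handle 0.7 [0.572 0.001 0.041]
scene tray_neck 0.83 [ 0.567 -0.108  0.039]
scene tray_seat 0.59 [ 0.565 -0.133  0.01 ]
clock 15.9 tool x heading 84.67 tilt z [-0. -0. -1.] turn tool z (rad) -0.0014 slide cm before turn [-0.11  0.38  8.41] after turn [-0.11  0.38  8.41] q6 -0.031
```

View pics/rel.png

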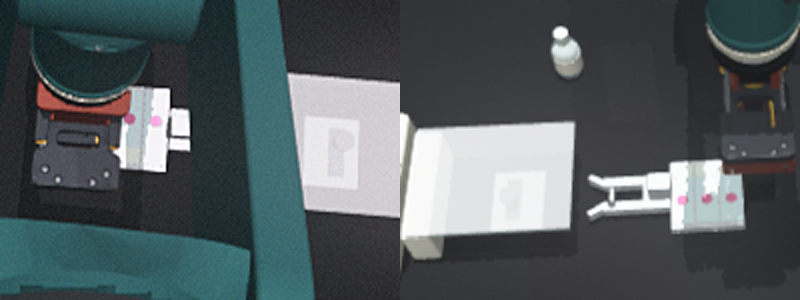

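The picture shows the tray released and lying on the bench at scene px ~(430,230), in line with the loader. The gripper is above its handle. Lower and grip it.

Emit:
step_arm([
  {"slide": [0,0,3],"delta_rot": [0,0,0],"grip": 0.4},
  {"slide": [0,0,3],"delta_rot": [0,0,0],"grip": 0.4},
  {"slide": [0,0,1.5],"delta_rot": [0,0,0],"grip": 0.4},
  {"slide": [0,0,1],"delta_rot": [0,0,0],"grip": 0.4},
  {"slide": [0,0,0],"delta_rot": [0,0,0],"grip": 0.9},
  {"slide": [0,0,0],"delta_rot": [0,0,0],"grip": 0.9},
  {"slide": [0,0,0],"delta_rot": [0,0,0],"grip": 0.9},
  {"slide": [0,0,0],"delta_rot": [0,0,0],"grip": 0.9},
], grip_force=15)

```text
clock: 16.57
ee_pos: [0.5771, -0.0019, -0.0047]
tcp_rot: [2.32, 2.116, 0.002]
force: [-0.7, 0.1, -1.3]
width: 0.0332
finger_force: 15.0
```

Emit:
step_arm([
  {"slide": [0,0,0],"delta_rot": [0,0,0],"grip": 0.9},
  {"slide": [0,0,0],"delta_rot": [0,0,0],"grip": 0.9},
  {"slide": [0,0,0],"delta_rot": [0,0,0],"grip": 0.9},
  {"slide": [0,0,0],"delta_rot": [0,0,0],"grip": 0.9},
])

```text
clock: 16.9
ee_pos: [0.5771, -0.0019, -0.005]
tcp_rot: [2.32, 2.116, 0.002]
force: [-0.8, 0.1, 6.0]
width: 0.0329
finger_force: 15.0
```

Run:
```python
from h import *
s=sense();print(np.round(s["ee_pos"],4),np.round(s["force"],1),np.round(s["moment"],2),s["width"],s["finger_force"])
x=np.array([-.0915,-.9958]);pin=np.array([.552,-.268]); h=pin-(.075+.058)*x
print("handle home",h); go([*h,s["ee_pos"][2]],84.75)
T=snapshot("top")
for n in ("scene",):
    p=snapshot(n)
    for t in("tray_handle","tray_neck","tray_seat"):
        for d in spot_point(t,p)[:2]:
            if d["xyz"][1]<.2: print(n,t,round(d["score"],2),np.round(d["xyz"],3))
    # prong tips / own view
    cv2.imwrite("pics/grip.png",p["pixels"])
```

```text
[ 0.5771 -0.0019 -0.005 ] [-0.8  0.1  6. ] [-0.16  0.18  0.02] 0.032898861026255874 15.008998936973512
handle home [ 0.5641695 -0.1355586]
clock 16.9 tool x heading 84.73 tilt z [ 0.002 -0.    -1.   ] turn tool z (rad) -0.0003 slide cm before turn [-13.42  -0.06   0.  ] after turn [-13.42  -0.07   0.  ] q6 -0.031
scene tray_neck 0.8 [ 0.564 -0.106  0.039]
scene tray_seat 0.74 [ 0.56  -0.134  0.013]
```

The fingers stopped at 33 mm, not 18, so they have probably caught the flange. Open, step back 7 mm, raise a little and close again.

Emit:
step_arm([
  {"slide": [0,0,0],"delta_rot": [0,0,0],"grip": 0.4},
  {"slide": [0,0,0],"delta_rot": [0,0,0],"grip": 0.4},
  {"slide": [0,0,0],"delta_rot": [0,0,0],"grip": 0.4},
  {"slide": [0.4,0,-0.2],"delta_rot": [0,0,0],"grip": 0.4},
  {"slide": [0.3,0,-0.1],"delta_rot": [0,0,0],"grip": 0.9},
  {"slide": [0,0,0],"delta_rot": [0,0,0],"grip": 0.9},
  {"slide": [0,0,0],"delta_rot": [0,0,0],"grip": 0.9},
  {"slide": [0,0,0],"delta_rot": [0,0,0],"grip": 0.9},
])

```text
clock: 17.82
ee_pos: [0.5769, 0.0053, -0.0028]
tcp_rot: [2.321, 2.117, -0.0]
force: [-0.6, 0.6, 0.3]
width: 0.0297
finger_force: 0.0
```

Emit:
step_arm([
  {"slide": [0,0,0],"delta_rot": [0,0,0],"grip": 0.9},
  {"slide": [0,0,0],"delta_rot": [0,0,0],"grip": 0.9},
  {"slide": [0,0,0],"delta_rot": [0,0,0],"grip": 0.9},
  {"slide": [0,0,0],"delta_rot": [0,0,0],"grip": 0.9},
  {"slide": [0,0,0],"delta_rot": [0,0,0],"grip": 0.9},
])

```text
clock: 18.23
ee_pos: [0.5769, 0.0051, -0.0029]
tcp_rot: [-2.321, -2.117, 0.0]
force: [0.5, 1.6, 0.4]
width: 0.0181
finger_force: 15.0
```

Run:
```python
from h import *
s=sense();print(np.round(s["ee_pos"],4),np.round(s["force"],1),np.round(s["moment"],2),s["width"],s["finger_force"])
p=snapshot("scene");x0,y0=170,150
cv2.imwrite("pics/grip2.png",cv2.resize(p["pixels"][y0:y0+110,x0:x0+140],(700,550),interpolation=cv2.INTER_CUBIC))
for t in("tray_handle","tray_neck","tray_seat","tray"):
        for d in spot_point(t,p)[:2]:
            if d["xyz"][1]<.2: print(t,round(d["score"],2),np.round(d["xyz"],3))
```

```text
[ 0.5769  0.0051 -0.0029] [0.5 1.6 0.4] [ 0.02  0.08 -0.12] 0.018106194364862004 14.952819496393204
tray_handle 0.97 [0.577 0.002 0.041]
tray_neck 0.63 [ 0.566 -0.106  0.039]
tray 0.64 [ 0.566 -0.056 -0.001]
```

View pics/grip2.png

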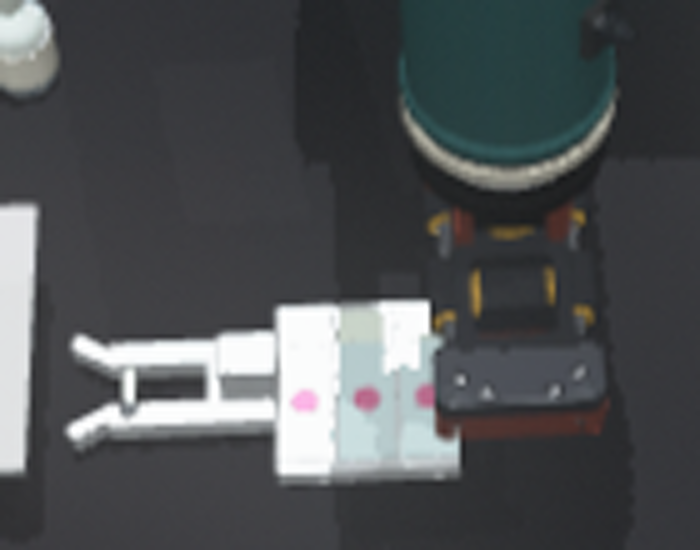

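The tray is now held by its handle (18.1 mm), with its fork tips at scene px ~(186,219) and (186,236.6). Now the lateral offset to the pin, both from this camera.

Run:
```python
from h import *
S=snapshot("scene")
c=lambda u,v,z:ray(S,170+u/5,150+v/5,z)[:2]
tip=(c(77,345,.021)+c(72,428,.021))/2; slab=(c(275,304,.012)+c(277,472,.012))/2
y=np.array([.9958,-.0915]);x=np.array([-.0915,-.9958])
pin=ray(S,144.25,228.5,.032)[:2]
d=tip-slab
print("tip",tip,"slab",slab,"heading",np.degrees(np.arctan2(d[1],d[0])))
for n,q in(("tip",tip),("slab",slab),("tcp",np.array(sense()["ee_pos"])[:2])): print(n,"rel pin x,y mm",np.round([(q-pin)@x*1e3,(q-pin)@y*1e3],1))
```

```text
tip [ 0.55835635 -0.18309276] slab [ 0.56662452 -0.09648477] heading -95.45330323457166
tip rel pin x,y mm [-85.3  -4.2]
slab rel pin x,y mm [-172.3   -3.9]
tcp rel pin x,y mm [-274.5   -3. ]
```

Emit:
step_arm([
  {"slide": [0,0.1,0],"delta_rot": [0,0,0],"grip": 0.9},
  {"slide": [-0.5,0.1,0],"delta_rot": [0,0,0],"grip": 0.9},
  {"slide": [-1,0,0],"delta_rot": [0,0,0],"grip": 0.9},
  {"slide": [-1,0,0],"delta_rot": [0,0,0],"grip": 0.9},
  {"slide": [-1,0,0],"delta_rot": [0,0,0],"grip": 0.9},
  {"slide": [-1,0,0],"delta_rot": [0,0,0],"grip": 0.9},
  {"slide": [-0.5,0,0],"delta_rot": [0,0,0],"grip": 0.9},
  {"slide": [-0.5,0,0],"delta_rot": [0,0,0],"grip": 0.9},
], grip_force=35)

```text
clock: 19.2
ee_pos: [0.5738, -0.0509, -0.0029]
tcp_rot: [-2.322, -2.116, -0.0]
force: [1.2, 3.0, 0.3]
width: 0.0179
finger_force: 34.9
```

Emit:
step_arm([
  {"slide": [-0.4,0,0],"delta_rot": [0,0,0],"grip": 0.9},
  {"slide": [-0.4,0,0],"delta_rot": [0,0,0],"grip": 0.9},
  {"slide": [-0.4,0,0],"delta_rot": [0,0,0],"grip": 0.9},
  {"slide": [-0.4,0,0],"delta_rot": [0,0,0],"grip": 0.9},
  {"slide": [0,0,0],"delta_rot": [0,0,0],"grip": 0.9},
])

```text
clock: 19.62
ee_pos: [0.5723, -0.0666, -0.0028]
tcp_rot: [2.321, 2.117, -0.001]
force: [-0.5, -1.9, -0.2]
width: 0.0181
finger_force: 34.9
```

Emit:
step_arm([
  {"slide": [-0.3,0,0],"delta_rot": [0,0,0],"grip": 0.9},
  {"slide": [-0.3,0,0],"delta_rot": [0,0,0],"grip": 0.9},
  {"slide": [0,0,0],"delta_rot": [0,0,0],"grip": 0.9},
])

```text
clock: 19.87
ee_pos: [0.5718, -0.0722, -0.0029]
tcp_rot: [2.321, 2.117, -0.001]
force: [0.1, -0.0, 0.2]
width: 0.0174
finger_force: 34.9
```

Emit:
step_arm([
  {"slide": [-0.3,0,0],"delta_rot": [0,0,0],"grip": 0.9},
  {"slide": [-0.3,0,0],"delta_rot": [0,0,0],"grip": 0.9},
  {"slide": [0,0,0],"delta_rot": [0,0,0],"grip": 0.9},
])

```text
clock: 20.12
ee_pos: [0.5712, -0.0782, -0.0028]
tcp_rot: [2.321, 2.117, -0.001]
force: [-0.2, 0.9, -0.1]
width: 0.0179
finger_force: 34.9
```

Run:
```python
from h import *
s=sense();print(np.round(s["ee_pos"],4),np.round(s["force"],1),np.round(s["moment"],2),s["width"])
go([*(np.array([.5769,.0051])+.137*np.array([-.0915,-.9958])+.002*np.array([.9958,-.0915])),-.003],84.75)
```

```text
[ 0.5712 -0.0782 -0.0028] [-0.2  0.9 -0.1] [-0.03  0.07  0.  ] 0.01789334845387132
clock 20.12 tool x heading 84.73 tilt z [-0. -0. -1.] turn tool z (rad) -0.0004 slide cm before turn [-5.35  0.    0.02] after turn [-5.35  0.    0.02] q6 -0.163
```

Emit:
step_arm([
  {"slide": [-0.3,0,0],"delta_rot": [0,0,0],"grip": 0.9},
  {"slide": [-0.3,0,0],"delta_rot": [0,0,0],"grip": 0.9},
  {"slide": [0,0,0],"delta_rot": [0,0,0],"grip": 0.9},
])

```text
clock: 20.37
ee_pos: [0.5707, -0.0843, -0.0029]
tcp_rot: [2.321, 2.117, -0.001]
force: [0.1, -0.5, -1.0]
width: 0.0176
finger_force: 34.9
```

Emit:
step_arm([
  {"slide": [-0.3,0,0],"delta_rot": [0,0,0],"grip": 0.9},
  {"slide": [-0.3,0,0],"delta_rot": [0,0,0],"grip": 0.9},
  {"slide": [0,0,0],"delta_rot": [0,0,0],"grip": 0.9},
])

```text
clock: 20.62
ee_pos: [0.5702, -0.0903, -0.0028]
tcp_rot: [2.321, 2.116, -0.001]
force: [-0.6, 0.5, -0.3]
width: 0.0177
finger_force: 34.9
```

Emit:
step_arm([
  {"slide": [-0.3,0,0],"delta_rot": [0,0,0],"grip": 0.9},
  {"slide": [-0.3,0,0],"delta_rot": [0,0,0],"grip": 0.9},
  {"slide": [0,0,0],"delta_rot": [0,0,0],"grip": 0.9},
])

```text
clock: 20.87
ee_pos: [0.5696, -0.0962, -0.0029]
tcp_rot: [2.321, 2.117, -0.001]
force: [0.8, 0.1, -1.0]
width: 0.0179
finger_force: 34.9
```

Run:
```python
from h import *
s=sense();print(np.round(s["ee_pos"],4),np.round(s["force"],1),np.round(s["moment"],2),s["width"])
go([.56636,-.1315,-.003],84.75)
```

```text
[ 0.5696 -0.0962 -0.0029] [ 0.8  0.1 -1. ] [0.01 0.11 0.01] 0.017872654251312476
clock 20.87 tool x heading 84.72 tilt z [-0. -0. -1.] turn tool z (rad) -0.0005 slide cm before turn [-3.54  0.01  0.02] after turn [-3.54  0.    0.02] q6 -0.194
```

No sideways force. The latch comes next.

Emit:
step_arm([
  {"slide": [-0.3,0,0],"delta_rot": [0,0,0],"grip": 0.9},
  {"slide": [-0.3,0,0],"delta_rot": [0,0,0],"grip": 0.9},
  {"slide": [0,0,0],"delta_rot": [0,0,0],"grip": 0.9},
])

```text
clock: 21.12
ee_pos: [0.5691, -0.1014, -0.0028]
tcp_rot: [-2.321, -2.116, -0.001]
force: [0.6, 3.9, -0.4]
width: 0.0175
finger_force: 35.0
```

Emit:
step_arm([
  {"slide": [-0.3,0,0],"delta_rot": [0,0,0],"grip": 0.9},
  {"slide": [-0.3,0,0],"delta_rot": [0,0,0],"grip": 0.9},
  {"slide": [0,0,0],"delta_rot": [0,0,0],"grip": 0.9},
])

```text
clock: 21.37
ee_pos: [0.5685, -0.1068, -0.0028]
tcp_rot: [-2.321, -2.116, -0.001]
force: [1.2, 6.2, 0.5]
width: 0.0174
finger_force: 35.0
```

Run:
```python
from h import *
s=sense();print(np.round(s["ee_pos"],4),np.round(s["force"],1),np.round(s["moment"],2),s["width"])
go([.56636,-.1315,-.003],84.75)
```

```text
[ 0.5685 -0.1068 -0.0028] [1.2 6.2 0.5] [ 0.96 -0.14  0.14] 0.01744287745951644
clock 21.37 tool x heading 84.71 tilt z [-0.     0.001 -1.   ] turn tool z (rad) -0.0006 slide cm before turn [-2.48  0.02  0.02] after turn [-2.48  0.01  0.02] q6 -0.215
```

The latch is being pushed (4→6 N, with almost no sideways force).

Emit:
step_arm([
  {"slide": [-0.3,0,0],"delta_rot": [0,0,0],"grip": 0.9},
  {"slide": [-0.3,0,0],"delta_rot": [0,0,0],"grip": 0.9},
  {"slide": [0,0,0],"delta_rot": [0,0,0],"grip": 0.9},
])

```text
clock: 21.62
ee_pos: [0.5686, -0.1132, -0.0027]
tcp_rot: [2.321, 2.117, 0.002]
force: [2.1, 6.2, 0.7]
width: 0.0173
finger_force: 35.0
```

Emit:
step_arm([
  {"slide": [-0.3,0,0],"delta_rot": [0,0,0],"grip": 0.9},
  {"slide": [-0.2,0,0],"delta_rot": [0,0,0],"grip": 0.9},
  {"slide": [0,0,0],"delta_rot": [0,0,0],"grip": 0.9},
])

```text
clock: 21.87
ee_pos: [0.5685, -0.1184, -0.0026]
tcp_rot: [2.32, 2.117, 0.002]
force: [2.2, 3.6, -0.8]
width: 0.0173
finger_force: 35.0
```

Emit:
step_arm([
  {"slide": [-0.2,0,0],"delta_rot": [0,0,0],"grip": 0.9},
  {"slide": [-0.2,0,0],"delta_rot": [0,0,0],"grip": 0.9},
  {"slide": [0,0,0],"delta_rot": [0,0,0],"grip": 0.9},
])

```text
clock: 22.12
ee_pos: [0.5684, -0.123, -0.0026]
tcp_rot: [2.319, 2.116, 0.002]
force: [3.5, 1.7, -1.3]
width: 0.0178
finger_force: 35.0
```

Run:
```python
from h import *
s=sense();print(np.round(s["ee_pos"],4),np.round(s["force"],1),np.round(s["moment"],2),s["width"])
go([.56636,-.1315,-.003],84.75)
```

```text
[ 0.5684 -0.123  -0.0026] [ 3.5  1.7 -1.3] [ 0.46 -0.45  0.35] 0.017770315758736548
clock 22.12 tool x heading 84.76 tilt z [ 0.002 -0.001 -1.   ] turn tool z (rad) 0.0002 slide cm before turn [-0.86 -0.13  0.04] after turn [-0.86 -0.13  0.04] q6 -0.24
```

A slight sideways force of 3.5 N towards +x, so I'll give way by 2 mm and continue.

Emit:
step_arm([
  {"slide": [-0.1,0.2,0],"delta_rot": [0,0,0],"grip": 0.9},
  {"slide": [-0.2,0,0],"delta_rot": [0,0,0],"grip": 0.9},
  {"slide": [0,0,0],"delta_rot": [0,0,0],"grip": 0.9},
])

```text
clock: 22.37
ee_pos: [0.5689, -0.126, -0.0028]
tcp_rot: [2.321, 2.117, -0.001]
force: [1.4, 1.6, 1.0]
width: 0.0178
finger_force: 35.0
```

Emit:
step_arm([
  {"slide": [-0.2,0,0],"delta_rot": [0,0,0],"grip": 0.9},
  {"slide": [-0.1,0,0],"delta_rot": [0,0,0],"grip": 0.9},
  {"slide": [0,0,0],"delta_rot": [0,0,0],"grip": 0.9},
])

```text
clock: 22.62
ee_pos: [0.5683, -0.129, -0.0028]
tcp_rot: [-2.321, -2.117, 0.001]
force: [-0.1, 1.2, 0.8]
width: 0.018
finger_force: 35.0
```

Run:
```python
from h import *
s=sense();print(np.round(s["ee_pos"],4),np.round(s["force"],1),np.round(s["moment"],2),s["width"])
go([.56636,-.1315,-.003],84.75)
```

```text
[ 0.5683 -0.129  -0.0028] [-0.1  1.2  0.8] [0.2  0.03 0.06] 0.017971119502331052
clock 22.62 tool x heading 84.72 tilt z [-0.001 -0.    -1.   ] turn tool z (rad) -0.0005 slide cm before turn [-0.27 -0.17  0.02] after turn [-0.27 -0.17  0.02] q6 -0.249
```

Emit:
step_arm([
  {"slide": [-0.15,0,0],"delta_rot": [0,0,0],"grip": 0.9},
  {"slide": [-0.1,0,0],"delta_rot": [0,0,0],"grip": 0.9},
  {"slide": [0,0,0],"delta_rot": [0,0,0],"grip": 0.9},
])

```text
clock: 22.87
ee_pos: [0.5681, -0.1314, -0.0029]
tcp_rot: [-2.321, -2.117, 0.001]
force: [0.7, 1.7, 0.4]
width: 0.0177
finger_force: 34.9
```

Emit:
step_arm([
  {"slide": [-0.15,0,0],"delta_rot": [0,0,0],"grip": 0.9},
  {"slide": [0,0,0],"delta_rot": [0,0,0],"grip": 0.9},
])

```text
clock: 23.03
ee_pos: [0.5681, -0.1327, -0.0028]
tcp_rot: [-2.321, -2.117, 0.0]
force: [-0.6, 2.8, 0.4]
width: 0.0175
finger_force: 34.9
```

Emit:
step_arm([
  {"slide": [-0.15,0,0],"delta_rot": [0,0,0],"grip": 0.9},
  {"slide": [0,0,0],"delta_rot": [0,0,0],"grip": 0.9},
])

```text
clock: 23.2
ee_pos: [0.568, -0.1329, -0.0029]
tcp_rot: [-2.321, -2.115, -0.002]
force: [-0.3, 8.8, 0.9]
width: 0.0181
finger_force: 35.0
```

Emit:
step_arm([
  {"slide": [-0.1,0,0],"delta_rot": [0,0,0],"grip": 0.9},
  {"slide": [0,0,0],"delta_rot": [0,0,0],"grip": 0.9},
  {"slide": [0,0,0],"delta_rot": [0,0,0],"grip": 0.9},
])

```text
clock: 23.45
ee_pos: [0.568, -0.1329, -0.0028]
tcp_rot: [-2.321, -2.114, -0.003]
force: [1.3, 10.3, 2.9]
width: 0.0178
finger_force: 35.0
```

Run:
```python
from h import *
s=sense();print(np.round(s["ee_pos"],4),np.round(s["force"],1),np.round(s["moment"],2),s["width"])
p=snapshot("scene");x0,y0=115,180
for t in("tray_handle","tray_seat","tray","latch"):
        for d in spot_point(t,p)[:2]:
            if d["xyz"][1]<.2: print(t,round(d["score"],2),np.round(d["xyz"],3))
```

```text
[ 0.568  -0.1329 -0.0028] [ 1.3 10.3  2.9] [ 1.75 -0.25  0.06] 0.01781319768521195
tray 0.58 [ 0.559 -0.197  0.002]Traceback (most recent call last):
  File "<stdin>", line 5, in <module>
ValueError: it knows: bay, beaker, loader, oil_bottle, pin_range, slide_box, tray, tray_handle, tray_neck, tray_seat
```

Firm stop at 10 N with 138.6 mm of travel, against the 137 mm expected for fully home. Unload the push, let go and withdraw.

Emit:
step_arm([
  {"slide": [0.2,0,0],"delta_rot": [0,0,0],"grip": 0.9},
  {"slide": [0,0,0],"delta_rot": [0,0,0],"grip": 0.4},
  {"slide": [0,0,0],"delta_rot": [0,0,0],"grip": 0.4},
  {"slide": [0,0,0],"delta_rot": [0,0,0],"grip": 0.4},
  {"slide": [0,0,0],"delta_rot": [0,0,0],"grip": 0.4},
  {"slide": [0,0,-1.5],"delta_rot": [0,0,0],"grip": 0.4},
  {"slide": [0,0,-3],"delta_rot": [0,0,0],"grip": 0.4},
  {"slide": [0,0,-4],"delta_rot": [0,0,0],"grip": 0.4},
])

```text
clock: 24.32
ee_pos: [0.5655, -0.1326, 0.0804]
tcp_rot: [-2.318, -2.113, 0.005]
force: [0.0, 0.4, 0.5]
width: 0.0527
finger_force: 0.0
```

Emit:
step_arm([
  {"slide": [2,0,-3],"delta_rot": [0,0,0],"grip": 0.4},
  {"slide": [4,0,0],"delta_rot": [0,0,0],"grip": 0.4},
  {"slide": [4,0,0],"delta_rot": [0,0,0],"grip": 0.4},
  {"slide": [4,0,0],"delta_rot": [0,0,0],"grip": 0.4},
  {"slide": [4,0,0],"delta_rot": [0,0,0],"grip": 0.4},
  {"slide": [4,0,0],"delta_rot": [0,0,0],"grip": 0.4},
  {"slide": [0,0,0],"delta_rot": [0,0,0],"grip": 0.4},
])

```text
clock: 24.9
ee_pos: [0.5888, 0.0923, 0.1124]
tcp_rot: [-2.316, -2.121, -0.004]
force: [-0.0, -0.6, 0.7]
width: 0.0528
finger_force: 0.0
```

Run:
```python
from h import *
s=sense();print(np.round(s["ee_pos"],4),np.round(s["force"],1),s["width"])
T=snapshot("top");S=snapshot("scene")
for n,p in(("top",T),("scene",S)):
    for t in("tray","tray_handle","tray_neck","tray_seat","beaker","oil_bottle","slide_box"):
        for d in spot_point(t,p)[:2]:
            if d["xyz"][1]<.2: print(n,t,round(d["score"],2),np.round(d["xyz"],3))
a=cv2.resize(T["pixels"][175:275,330:463],(400,300),interpolation=cv2.INTER_CUBIC)
A=cv2.resize(T["pixels"][195:251,385:460],(400,299),interpolation=cv2.INTER_CUBIC)
b=cv2.resize(S["pixels"][180:280,100:233],(400,300),interpolation=cv2.INTER_CUBIC)
B=cv2.resize(S["pixels"][203:259,115:190],(400,299),interpolation=cv2.INTER_CUBIC)
st=lambda i:cv2.convertScaleAbs(i,alpha=2.2,beta=-280)
cv2.imwrite("pics/fin.png",np.vstack([np.hstack([a,b]),np.hstack([st(A),st(B)])]))
```

```text
[0.5888 0.0923 0.1124] [-0.  -0.6  0.7] 0.05279366445460937
top tray 0.7 [ 0.568 -0.194  0.004]
top tray_handle 0.55 [ 0.568 -0.139  0.037]
top beaker 0.66 [ 0.371 -0.201 -0.002]
top oil_bottle 0.87 [ 0.372 -0.196 -0.003]
top slide_box 0.67 [ 0.778 -0.086  0.001]
scene tray 0.6 [ 0.562 -0.198  0.002]
scene tray_handle 0.56 [ 0.569 -0.135  0.043]
scene beaker 0.65 [ 0.773  0.046 -0.001]
scene oil_bottle 0.61 [ 0.37  -0.199 -0.003]
scene slide_box 0.98 [ 0.777 -0.082  0.002]
```

View pics/fin.png

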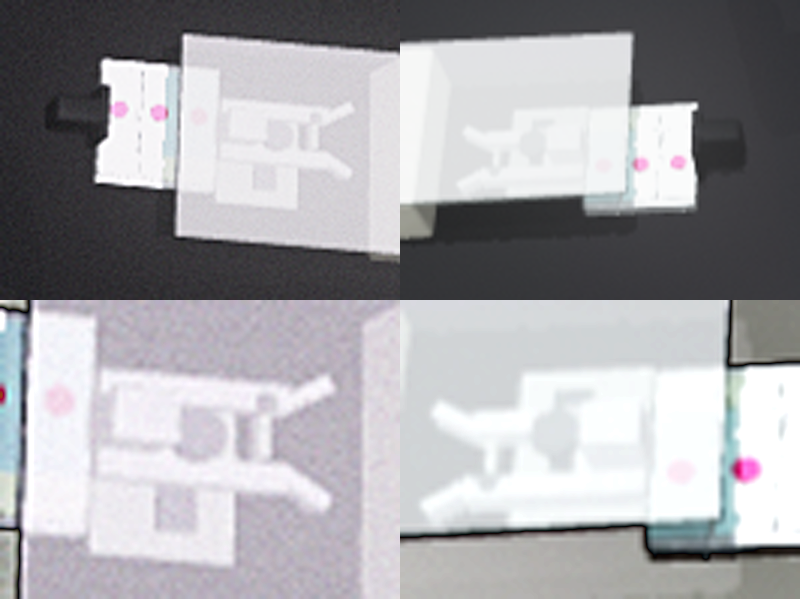

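The last view shows the pin head seated in the hook's throat (lower-left crop (208,440)). The latch bar lies straight across behind it (258,440), and the tray is flat and in line with the loader. The arm is clear, and the bottle, box and beaker are where they were. I'll hand it in.

```bash
python3 -c "
from bench import close_job
print(close_job())"
```

```text
the job is handed in; nothing more can be done
None
```

The tray is out of the bay and pushed home on the loader's drive pin with its latch shut, flat and in line, the other objects undisturbed; the job was handed in at about 25 s on the clock, and no verdict was returned.

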